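# Cooling tray onto the middle rails

### The job

The perforated aluminium cooling tray is stowed with its tall handle under the spice ledge. Draw it out by the low lip at its free end, set it down flat on the counter clear of the ledge and let go; then take it by the tall handle and slide it, lip end first, onto the middle of the rack's three rail pairs, fully home against the back stops with the handle sticking out of the mouth. Leave it lying there, and do not disturb the things standing on the ledge.

Things in the scene. Friction and masses are not known exactly. Their poses are not given: they have to be found in the camera images.
- tray: Loose aluminium tray, about 0.26 kg: flat perforated sheet 126 (x) by 190 (y) by 4 mm (z). Origin: centre of the sheet's underside, z up. At its +y end, under the ledge at the start, stands the tall handle; at the -y end, sticking out from under the ledge, the low lip. The sheet reaches to y = +95 and -95 mm.
- tray_handle (a point): Middle of the top edge of the tray's tall handle, an upright plate 50 wide (x), 12 thick (y), rising to 44 mm above the tray's underside, centred at tray y = +85 mm. To be pinched from above across its thickness (tray y). Axes as the tray.
- tray_lip (a point): Middle of the top edge of the tray's low lip, 70 wide (x), 8 thick (y), rising to 26 mm above the tray's underside, centred at tray y = -85 mm. To be pinched from above across its thickness (tray y). Axes as the tray.
- rack: Fixed steel rack 164 wide (x), 136 deep (y), top at z = 163 mm. Origin in its middle, 0 to 20 mm above the counter (height differs), z up; mouth at its own +y, facing the ledge. Three rail pairs run along y from -65 to +65 mm, shelf tops at z = 50, 90, 130 mm. Each shelf is 4 thick, 18 wide; side guides 140 mm apart rise 14 mm above it. Bars across the top keep grippers out from above.
- rack_home (a point): Where the tray's origin lies when the tray rests on the middle rails against the back stops (rack frame x 0, y +30, z +90 mm), tray axes along the rack's, 7 mm play each side. The back stops are two uprights with front faces at rack y = -65 mm. The handle then stands 50 mm outside the mouth. Axes as the rack.
- ledge: Fixed stainless ledge, 460 long (x), 110 deep (y), plate from z = 80 to 84 mm, on 12 mm square legs at its corners (x = +-222, y = +-46 mm). Origin on the counter under its middle, z up. The edge from under which the tray sticks out is at y = -55 mm, facing its own -y, towards the rack.
- steamer: Small bamboo steamer with domed lid standing on the ledge, 96 across, 67 mm high; origin under its centre.
- tumbler: Glass tumbler standing on the ledge, 68 across, 95 mm high; origin under its centre.
- canister: White plastic canister with flip lid standing on the ledge, 72 across, 104 mm high; origin under its centre.
- chopstick_rest: White ceramic chopstick rest lying on the ledge, 55 by 18 by 15 mm; origin under its centre.
There are look-alikes about, which are no part of the job. Of the things like the tray, leave any that is green; of the rest the smaller one is meant.

How it is judged:
On the way:
1. the tray is drawn out until its handle is clear of the ledge, lies flat on the counter and is let go (y of tray_handle in the frame of ledge below -0.065 m and height (world z) of tray below 0.008 m and angle between tray's own z axis and vertical below 0.05 rad and contact force between the fingers and tray below 0.2 N and linear speed of tray below 0.03 m/s), for 0.2 s.
At the end, for the whole second after the job is handed in: The tray lies level (within 0.06 rad) on the middle rail pair (height within 6 mm, sideways within 12 mm, square to the rack within 0.13 rad), its lip end within 8 mm of the back stops and its handle outside the mouth, released and at rest (x of tray in the frame of rack_home between -0.012 and 0.012 m and y of tray in the frame of rack_home between -0.006 and 0.008 m and z of tray in the frame of rack_home between -0.006 and 0.006 m and angle between tray's own z axis and vertical below 0.06 rad and angle between the y axis of tray and the y axis of rack, either way round below 0.13 rad and y of tray_handle in the frame of rack above 0.09 m and contact force between the fingers and tray below 0.1 N and linear speed of tray below 0.02 m/s); the robot touches nothing.
It fails at once if the steamer on the ledge is shifted by more than 30 mm (distance of steamer from where it was at the start of the episode above 0.03 m).
It fails at once if the tumbler on the ledge is shifted by more than 30 mm (distance of tumbler from where it was at the start of the episode above 0.03 m).
It fails at once if the canister on the ledge is shifted by more than 30 mm (distance of canister from where it was at the start of the episode above 0.03 m).
It fails at once if the chopstick rest on the ledge is shifted by more than 30 mm (distance of chopstick_rest from where it was at the start of the episode above 0.03 m).
It also fails if it takes over 56 s, if anything falls off the work surface, if the arm or the gripper's body presses on something with over 40 N, if the wrist force passes 120 N, or if a joint passes its speed limit or range.

### The arm

A 6-joint arm with a two-finger parallel gripper is mounted at the origin on the work surface. World frame = base frame: x ahead of the robot, y to its left, z up, the work surface at z = 0. Lengths are in m, angles in rad, forces in N, time in s.
With the tool pointing down it reaches from about 0.375 to 0.925 m from the base axis. Payload 5.7 kg.
Tool frame: the origin (TCP) lies at the very end of the fingers, on their centre line; the grasp point (between the pads) lies 19 mm behind it; z points along the fingers, y is the line along which they close (so a half turn about z gives the same grasp; the last joint's range is limited). The gripper opens to 85 mm and grips with 20 to 120 N. Pads are 22 mm wide; open, the fingers measure 114 mm over their backs; the gripper's body (76 mm by 85 mm) begins 54 mm behind the grasp point. The pads swing forward as they close: fully open they stand 13 mm farther back than shut.
Start: joints at [1.168, 0.359, 1.51, -0, 1.272, -0.115], TCP at [0.17, 0.575, 0.231] pointing down, gripper open.
Joint ranges: [-2.97, 2.97], [-1.01, 2.36], [0.21, 2.38], [-0.96, 4.11], [0.2, 2.71], [-2.98, 2.98]. Speed limits (rad/s): [2.39, 2.39, 3.14, 3.14, 3.14, 3.14].

### API

Orientations are given as a 3x3 rotation matrix whose columns are the frame's x, y, z axes.
In Python, from plant import telemetry, snapshot, bot gives the robot as it stands.
- The arm moves only by the shell command python3 -m creep 'ROWS' [FORCE]. ROWS is JSON, a list of rows, each an object with "grip": the gripper's target within -1 to 1 (shut at 1, half-way at 0, fully open at -1); "travel": the shift along the tool's x, y, z in mm, a list of three; "twist": the turn, a rotation vector about the tool's x, y, z in rad, a list of three. In form: [{"grip": grip, "travel": [x, y, z], "twist": [ax, ay, az]}, ...]. A call has 1 to 5 rows; each row is the pose to reach, as a shift and turn from the pose commanded when the call began, along the tool's axes at that moment; what a row does not reach only later rows make up. A row lasts 1/8 s, in which the tool goes at most 62.5 mm and 10.7 degrees, less where a joint would pass 70% of its speed; a pose out of reach is approached as far as the arm can. A call with a gripper value outside its range is refused whole. The fingers move at their own pace and stop on an object; FORCE is the grip in N (left out, the last holds). Time passes only in rows, so rows that repeat a pose let the fingers close. It gives the time, the measured TCP pose, the force, the opening and the grip force at its end, in the units of the state.
- telemetry.observe(): the state, without advancing time (a new reading comes with each control period).
- snapshot(name): name is "scene" or "top"; returns a dict with "color" (480x640x3 uint8, blue, green, red), "fx", "fy", "cx", "cy" (pixels), "distortion" ([k1, k2, p1, p2, k3] as OpenCV has them; the pictures are not rectified), "world_from_camera" (4x4, takes a point from camera to world coordinates). Camera axes: x right, y down, z forward; pixel columns grow to the right and rows downward; lengths in m; the calibration is good to about 2 mm. A picture is of the moment at which its call begins. There is no depth.
- bot.finish_job(): hands the job in; it is judged then, once.
The state is a dict: "t": time; "q": joint angles; "joint_velocities": joint speeds; "tau": joint torques, N m; "eef_pos": TCP position; "eef_rot": TCP orientation; "ft_force": force on the tool from outside, world axes, zero at the start; "ft_torque": the same for the moment, N m; "gripper_width": finger opening in m; "grip_force": force on a finger pad.
Only numpy, scipy, OpenCV 4.12 (cv2) and the standard library are available. Lean on these libraries where they do the work, as an engineer would, in place of code of your own. Each camera call takes 0.05 s, during which the arm holds its last target. There are 200 camera calls.

## Working session

There is one attempt and no reset: what is moved stays moved. The work goes in short steps, Python scripts to look and compute and a shell command to move; the robot and the scene stay as the last step left them, time stands still between calls to the robot, and variables do not carry over. Pictures are saved under pics/ and viewed, at most 10 in all, crops included, and the job is handed in when it is done.

```bash
mkdir -p pics; ls; python3 - <<'E'
from plant import telemetry, snapshot
import cv2,numpy as np
for n in("scene","top"):
    s=snapshot(n); cv2.imwrite(f"pics/{n}0.png",s["color"]); print(n,s["fx"],s["fy"],s["cx"],s["cy"],s["distortion"]);print(np.round(s["world_from_camera"],4).tolist())
o=telemetry.observe();print(o["t"],o["eef_pos"],np.round(o["eef_rot"],3).tolist(),o["gripper_width"])
E
```

```text
pics
scene 533.2629052906497 533.2629052906497 324.87489479928024 239.9077449631528 [-0.16166898  0.          0.          0.          0.        ]
[[-0.6941, 0.4102, -0.5915, 1.1542], [0.7198, 0.3811, -0.5803, 0.6512], [-0.0126, -0.8286, -0.5598, 0.6882], [0.0, 0.0, 0.0, 1.0]]
top 436.0825825335304 436.0825825335304 313.2263347009265 242.08467389914594 [0.0308686 0.        0.        0.        0.       ]
[[-0.0049, -0.9759, 0.2184, 0.2897], [-1.0, 0.0055, 0.0019, 0.0176], [-0.003, -0.2184, -0.9759, 1.0966], [0.0, 0.0, 0.0, 1.0]]
0.1 [0.17007738 0.57473405 0.23050316] [[-0.959, 0.284, -0.001], [0.284, 0.959, -0.002], [0.0, -0.002, -1.0]] 0.08505869847687883
```

View pics/scene0.png

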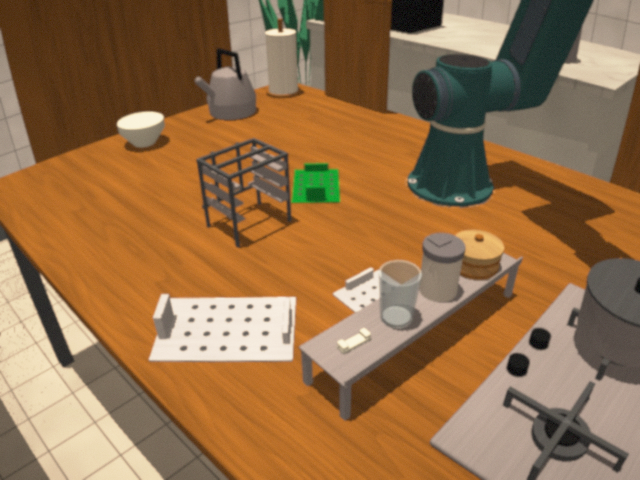

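View pics/top0.png

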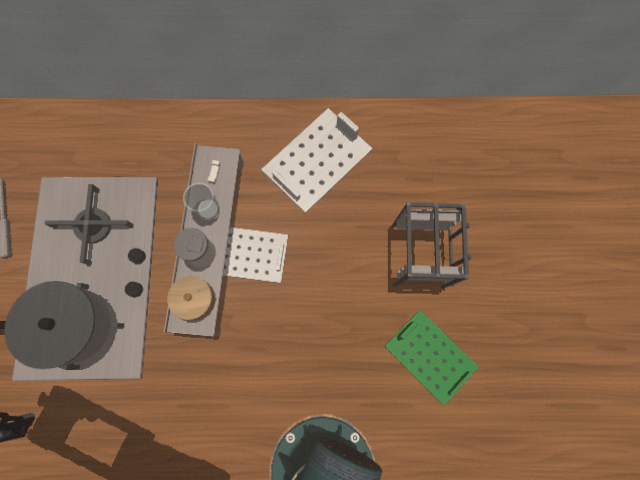

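Tray candidates in the top view are green at (430,357), excluded, large white at (316,160), and the smaller white one at (258,255), half under the ledge. The last fits: it is not green, it is the smaller, and its low lip sticks out. I'll confirm with a crop and also enlarge the rack.

```bash
cat > h.py <<'E'
import cv2,numpy as np
from plant import telemetry, snapshot
def ray(s,px):
    K=np.array([[s["fx"],0,s["cx"]],[0,s["fy"],s["cy"]],[0,0,1]])
    p=cv2.undistortPoints(np.array(px,float).reshape(-1,1,2),K,np.array(s["distortion"])).reshape(-1,2)
    T=np.array(s["world_from_camera"]); d=np.c_[p,np.ones(len(p))]@T[:3,:3].T
    return T[:3,3],d
def onz(s,px,z):
    o,d=ray(s,px); return o+d*((z-o[2])/d[:,2])[:,None]
def proj(s,P):
    T=np.linalg.inv(np.array(s["world_from_camera"]))
    K=np.array([[s["fx"],0,s["cx"]],[0,s["fy"],s["cy"]],[0,0,1]])
    return cv2.projectPoints(np.array(P,float).reshape(-1,3),cv2.Rodrigues(T[:3,:3])[0],T[:3,3],K,np.array(s["distortion"]))[0].reshape(-1,2)
def crop(im,x0,y0,w,h,k): return cv2.resize(im[y0:y0+h,x0:x0+w],None,fx=k,fy=k,interpolation=cv2.INTER_CUBIC)
E
python3 - <<'E'
from h import *
t=cv2.imread("pics/top0.png");s=cv2.imread("pics/scene0.png")
a=crop(t,220,205,80,100,5)   # 400x500 tray
b=crop(t,380,190,100,125,4)  # 400x500 rack
cv2.imwrite("pics/crop1.png",np.hstack([a,b]))
cv2.imwrite("pics/crop2.png",np.hstack([crop(s,190,130,110,120,4),crop(s,320,250,90,120,4)]))
E
```

```text
(no output)
```

View pics/crop1.png

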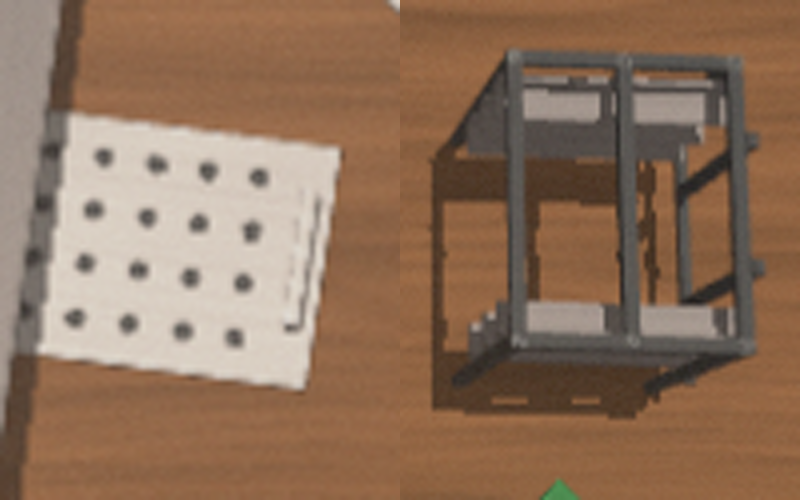

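View pics/crop2.png

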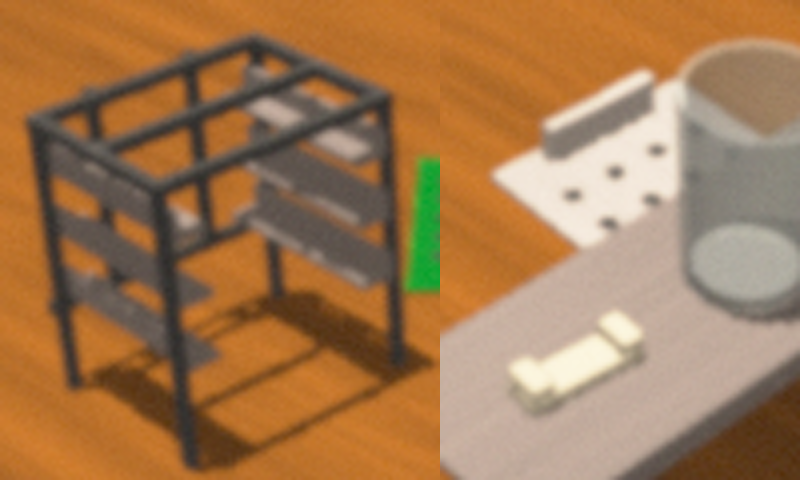

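The crops confirm it: the small white tray has its lip at top (282,257), free corners (288,235) and (281,283). Rack top corners in the top view are (407,203), (465,204), (468,277), (409,276), with the mouth to the left (+y).

```bash
python3 - <<'E'
from h import *
T=snapshot("top");S=snapshot("scene")
tp=[(407,203),(408.7,276.2),(465.5,204.5),(468.3,277)]
sp=[(230,177.5),(287,153.8),(199.5,160),(253.8,140)]
o1,d1=ray(T,tp);o2,d2=ray(S,sp);C=[]
for a,b in zip(d1,d2):
    A=np.c_[a,-b];k=np.linalg.lstsq(A,o2-o1,rcond=None)[0];p,q=o1+a*k[0],o2+b*k[1];C.append((p+q)/2);print(np.round(C[-1],4),"gap",round(np.linalg.norm(p-q),4))
C=np.array(C);print("centre",C.mean(0))
for z in(.163,.173,.183):
    P=onz(T,tp,z);Q=onz(S,sp,z);print(z,P.mean(0)[:2],Q.mean(0)[:2])
x=C[0]-C[1]+C[2]-C[3];y=C[0]-C[2]+C[1]-C[3];print("yaw",np.arctan2(x[1],x[0]),np.arctan2(-y[0],y[1]))
print("feet",onz(S,[(208.7,226),(237.5,246),(289.5,220.5)],0))
# tray mask: sheet z=4mm
im=T["color"].astype(int)
m=((im.min(2)>165)).astype(np.uint8); m[:, :228]=0;m[:,300:]=0;m[:222]=0;m[295:]=0
c=max(cv2.findContours(m,cv2.RETR_EXTERNAL,cv2.CHAIN_APPROX_NONE)[0],key=cv2.contourArea)
r=cv2.minAreaRect(c);print(r,cv2.approxPolyDP(c,4,True).reshape(-1,2).tolist())
P=onz(T,[(288,234.8),(280.9,282.7),(234,228),(229,275.5)],.004);print(P)
e=P[0]-P[1];yaw=np.arctan2(e[1],e[0]);print("width",np.linalg.norm(e),"yaw",yaw)
yv=np.array([-np.sin(yaw),np.cos(yaw)]);m=(P[0]+P[1])[:2]/2
print("lip",m+.010*yv,"origin",m+.095*yv,"handle",m+.18*yv)
L=onz(T,[(240,148),(217,337),(195,145),(165,333)],.084);print("ledge",L)
E
```

```text
[ 0.5819 -0.1869  0.1776] gap 0.0009
[ 0.4209 -0.1833  0.177 ] gap 0.0017
[ 0.5757 -0.3125  0.1773] gap 0.0057
[ 0.4179 -0.3081  0.1746] gap 0.0016
centre [ 0.49907642 -0.24770643  0.17662256]
0.163 [ 0.50290593 -0.25223594] [ 0.48163938 -0.27035523]
0.173 [ 0.50062226 -0.24934617] [ 0.49444563 -0.25280835]
0.183 [ 0.49833859 -0.2464564 ] [ 0.50725188 -0.23526148]
yaw -0.02548961791909373 -0.03687574389007506
feet [[ 0.57572765 -0.31107704  0.        ]
 [ 0.58080836 -0.19130572  0.        ]
 [ 0.42483925 -0.18435917  0.        ]]
((257.4388732910156, 254.95851135253906), (53.85670852661133, 48.173675537109375), 7.594643592834473) [[234, 228], [228, 275], [279, 282], [287, 235]]
[[0.55380272 0.08457999 0.004     ]
 [0.42999992 0.10146196 0.004     ]
 [0.57265574 0.22426827 0.004     ]
 [0.44901997 0.23253726 0.004     ]]
width 0.12494853447569074 yaw -0.1355258986562786
lip [0.49325243 0.10292928] origin [0.5047369  0.18714986] handle [0.51622137 0.27137045]
ledge [[0.75792025 0.20105813 0.084     ]
 [0.297307   0.23845822 0.084     ]
 [0.76632308 0.31343857 0.084     ]
 [0.30714643 0.35630913 0.084     ]]
```

```bash
cat >> h.py <<'E'
from scipy.spatial.transform import Rotation as Ro
def go(x,y,z,yaw):
    "tool pointing down, tool y along (-sin yaw, cos yaw)"
    o=telemetry.observe();R=np.array(o["eef_rot"]);s,c=np.sin(yaw),np.cos(yaw)
    G=np.array([[-c,-s,0],[-s,c,0],[0,0,-1]])
    print("travel",np.round(1000*R.T@(np.array([x,y,z])-o["eef_pos"]),1).tolist(),"twist",np.round(Ro.from_matrix(R.T@G).as_rotvec(),3).tolist())
E
python3 -c "
from h import *
go(.493,.103,.231,-.135)"
```

```text
travel [-443.5, -360.9, 0.1] twist [-0.001, -0.0, -0.153]
```

```bash
python3 -m creep '[{"grip":-1,"travel":[-222,-180,-8],"twist":[0,0,-0.08]},{"grip":-1,"travel":[-222,-180,-8],"twist":[0,0,-0.08]},{"grip":-1,"travel":[-222,-180,-8],"twist":[0,0,-0.08]},{"grip":-1,"travel":[-443,-361,0],"twist":[0,0,-0.153]},{"grip":-1,"travel":[-443,-361,0],"twist":[0,0,-0.153]}]' 60
python3 -m creep '[{"grip":-1,"travel":[0,0,0],"twist":[0,0,0]}]'
python3 -c "
from h import *
go(.493,.103,.06,-.135)"
```

```text
t: 0.82
eef_pos: [0.3476, 0.3158, 0.2349]
eef_rot: [[-0.991, 0.133, 0.0], [0.133, 0.991, 0.0], [-0.0, 0.0, -1.0]]
ft_force: [0.5, 0.6, 0.4]
gripper_width: 0.0856
grip_force: 0.0
t: 0.95
eef_pos: [0.3488, 0.3142, 0.2348]
eef_rot: [[-0.99, 0.141, 0.0], [0.141, 0.99, -0.001], [-0.001, -0.001, -1.0]]
ft_force: [-0.5, -0.2, 0.1]
gripper_width: 0.0851
grip_force: 0.0
travel [-172.3, -188.6, 175.1] twist [-0.001, 0.001, -0.006]
```

```bash
python3 -m creep '[{"grip":-1,"travel":[-172,-188,0],"twist":[0,0,-0.006]},{"grip":-1,"travel":[-172,-188,0],"twist":[0,0,-0.006]},{"grip":-1,"travel":[-172,-188,0],"twist":[0,0,-0.006]},{"grip":-1,"travel":[-172,-188,0],"twist":[0,0,-0.006]},{"grip":-1,"travel":[-172,-188,0],"twist":[0,0,-0.006]}]'
python3 -m creep '[{"grip":-1,"travel":[0,0,100],"twist":[0,0,0]},{"grip":-1,"travel":[0,0,100],"twist":[0,0,0]},{"grip":-0.3,"travel":[0,0,175],"twist":[0,0,0]},{"grip":-0.3,"travel":[0,0,175],"twist":[0,0,0]},{"grip":-0.3,"travel":[0,0,175],"twist":[0,0,0]}]'
python3 -c "
from h import *
go(.493,.103,.007,-.135)
cv2.imwrite('pics/a.png',crop(snapshot('top')['color'],210,190,110,110,5))"
```

```text
t: 1.58
eef_pos: [0.4944, 0.1062, 0.2349]
eef_rot: [[-0.991, 0.132, 0.001], [0.132, 0.991, -0.0], [-0.002, -0.0, -1.0]]
ft_force: [-0.3, 0.7, -0.4]
gripper_width: 0.0856
grip_force: 0.0
t: 2.2
eef_pos: [0.4913, 0.1091, 0.0599]
eef_rot: [[-0.992, 0.127, -0.002], [0.127, 0.992, 0.0], [0.002, -0.0, -1.0]]
ft_force: [-0.5, 0.9, 0.6]
gripper_width: 0.0556
grip_force: 0.0
travel [-2.6, -5.9, 52.9] twist [-0.0, -0.002, 0.007]
```

View pics/a.png

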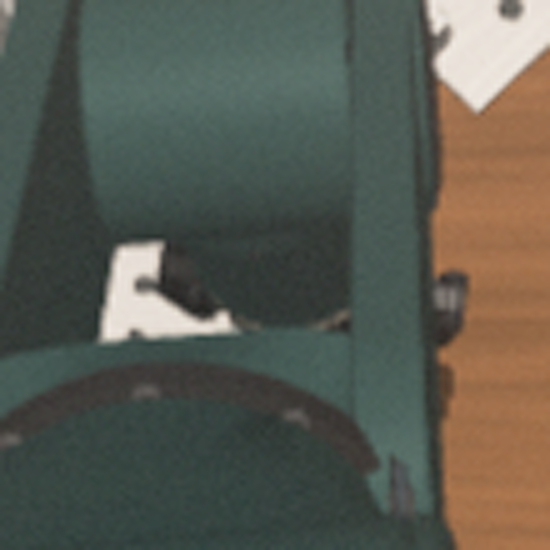

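The arm hides the lip from above (the left finger is at about crop (185,280), over the tray). I'll descend on the measured numbers.

```bash
python3 -m creep '[{"grip":-0.3,"travel":[-2.6,-6,25],"twist":[0,0,0.007]},{"grip":-0.3,"travel":[-2.6,-6,51],"twist":[0,0,0.007]},{"grip":-0.3,"travel":[-2.6,-6,51],"twist":[0,0,0.007]},{"grip":1,"travel":[-2.6,-6,51],"twist":[0,0,0.007]},{"grip":1,"travel":[-2.6,-6,51],"twist":[0,0,0.007]}]' 40
python3 -m creep '[{"grip":1,"travel":[0,0,0],"twist":[0,0,0]},{"grip":1,"travel":[0,0,0],"twist":[0,0,0]},{"grip":1,"travel":[0,0,0],"twist":[0,0,0]},{"grip":1,"travel":[0,0,0],"twist":[0,0,0]}]'
python3 -c "
from h import *
go(.493,.103,.008,-.135)"
```

```text
t: 2.88
eef_pos: [0.495, 0.102, 0.0104]
eef_rot: [[-0.991, 0.135, 0.003], [0.135, 0.991, 0.0], [-0.003, 0.001, -1.0]]
ft_force: [-0.6, -1.1, -0.1]
gripper_width: 0.0197
grip_force: 0.0
t: 3.38
eef_pos: [0.4947, 0.102, 0.0101]
eef_rot: [[-0.991, 0.135, 0.002], [0.135, 0.991, 0.0], [-0.002, 0.0, -1.0]]
ft_force: [-0.7, -0.3, 8.2]
gripper_width: 0.0068
grip_force: 40.8
travel [1.9, 0.8, 2.1] twist [0.0, 0.002, -0.001]
```

```bash
python3 -m creep '[{"grip":1,"travel":[0,-30,-1],"twist":[0,0,0]},{"grip":1,"travel":[0,-75,-1],"twist":[0,0,0]},{"grip":1,"travel":[0,-120,-1],"twist":[0,0,0]},{"grip":1,"travel":[0,-165,-1],"twist":[0,0,0]},{"grip":1,"travel":[0,-165,-1],"twist":[0,0,0]}]'
python3 -m creep '[{"grip":1,"travel":[0,0,1],"twist":[0,0,0]},{"grip":-0.4,"travel":[0,0,1],"twist":[0,0,0]},{"grip":-0.4,"travel":[0,0,1],"twist":[0,0,0]},{"grip":-0.4,"travel":[0,0,1],"twist":[0,0,0]},{"grip":-0.4,"travel":[0,0,1],"twist":[0,0,0]}]'
python3 -m creep '[{"grip":-0.4,"travel":[0,0,-60],"twist":[0,0,0]},{"grip":-0.4,"travel":[0,0,-120],"twist":[0,0,0]},{"grip":-0.4,"travel":[0,0,-180],"twist":[0,0,0]},{"grip":-0.4,"travel":[0,0,-180],"twist":[0,0,0]}]'
python3 -c "
from h import *
T=snapshot('top');S=snapshot('scene')
cv2.imwrite('pics/b.png',np.hstack([crop(T['color'],190,180,160,160,2.5),crop(S['color'],220,180,160,160,2.5)]));cv2.imwrite('pics/bT.png',T['color']);cv2.imwrite('pics/bS.png',S['color'])"
```

```text
t: 4.0
eef_pos: [0.4716, -0.0645, 0.0103]
eef_rot: [[-0.99, 0.139, 0.001], [0.139, 0.99, -0.001], [-0.001, -0.001, -1.0]]
ft_force: [0.1, -1.1, -1.5]
gripper_width: 0.0073
grip_force: 39.9
t: 4.62
eef_pos: [0.4713, -0.0613, 0.0088]
eef_rot: [[-0.991, 0.135, -0.0], [0.135, 0.991, 0.0], [0.0, 0.0, -1.0]]
ft_force: [0.1, 0.9, -0.2]
gripper_width: 0.0596
grip_force: 0.0
t: 5.12
eef_pos: [0.4749, -0.0624, 0.1935]
eef_rot: [[-0.991, 0.135, 0.01], [0.135, 0.991, -0.003], [-0.01, -0.001, -1.0]]
ft_force: [0.1, -0.5, -0.1]
gripper_width: 0.06
grip_force: 0.0
```

View pics/b.png

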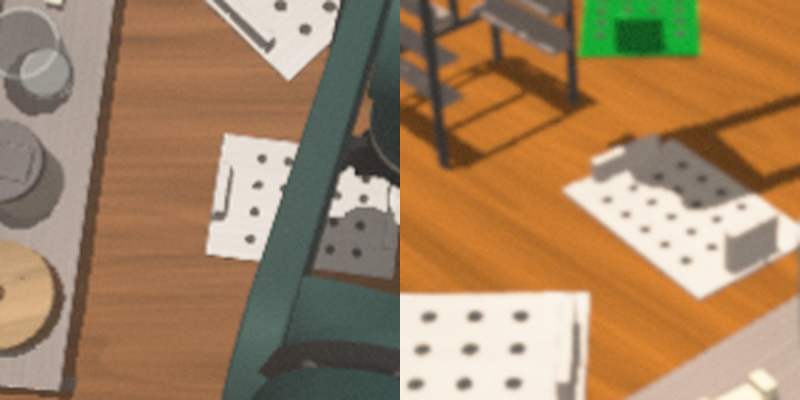

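The tray is flat on the counter, clear of the ledge and released, and the ledge items are undisturbed. Its handle-end corners in the top view are about (279.2,233.2) and (272.4,281.6).

```bash
python3 - <<'E'
from h import *
T=snapshot('top');S=snapshot('scene')
P=onz(T,[(279.2,233.2),(272.4,281.6)],.004);e=P[0]-P[1];yaw=np.arctan2(e[1],e[0]);m=(P[0]+P[1])[:2]/2
yv=np.array([-np.sin(yaw),np.cos(yaw)]);print("w",np.linalg.norm(e),"yaw",yaw,"handle",m-.010*yv)
print("scene corners",onz(S,[(220+(700-400)/2.5,180+298/2.5),(220+(562-400)/2.5,180+188/2.5)],.004))
print("handle top mid (scene)",onz(S,[(220+(749-400)/2.5,180+226/2.5)],.044))
print("stop tops",onz(T,[(468,225),(469.3,257)],.1766))
go(.494,.1065,.1935,-.135)
E
```

```text
w 0.12623739448687654 yaw -0.12362929398055046 handle [0.49430462 0.10516903]
scene corners [[ 0.56114854  0.10864947  0.004     ]
 [ 0.53468896 -0.08102774  0.004     ]]
handle top mid (scene) [[0.50443479 0.10921665 0.044     ]]
stop tops [[ 0.53168296 -0.31672875  0.1766    ]
 [ 0.46107866 -0.31368916  0.1766    ]]
travel [-1.0, 169.5, -5.9] twist [0.0, -0.003, -0.001]
```

```bash
python3 -m creep '[{"grip":-0.4,"travel":[-1,60,-6],"twist":[0,0,0]},{"grip":-0.4,"travel":[-1,120,-6],"twist":[0,0,0]},{"grip":-0.4,"travel":[-1,169,-6],"twist":[0,0,0]},{"grip":-0.4,"travel":[-1,169,50],"twist":[0,0,0]},{"grip":-0.4,"travel":[-1,169,80],"twist":[0,0,0]}]' 60
python3 -c "
from h import *
go(.495,.106,.014,-.135)"
```

```text
t: 5.95
eef_pos: [0.4924, 0.1064, 0.105]
eef_rot: [[-0.991, 0.133, -0.006], [0.133, 0.991, -0.001], [0.006, -0.001, -1.0]]
ft_force: [0.6, 0.7, -0.8]
gripper_width: 0.0596
grip_force: 0.0
travel [-3.2, 0.1, 91.0] twist [-0.001, -0.006, 0.001]
```

```bash
python3 -m creep '[{"grip":-0.4,"travel":[-3,0,50],"twist":[0,-0.006,0]},{"grip":-0.4,"travel":[-3,0,91],"twist":[0,-0.006,0]},{"grip":-0.4,"travel":[-3,0,91],"twist":[0,-0.006,0]},{"grip":1,"travel":[-3,0,91],"twist":[0,-0.006,0]},{"grip":1,"travel":[-3,0,91],"twist":[0,-0.006,0]}]' 80
python3 -m creep '[{"grip":1,"travel":[0,0,0],"twist":[0,0,0]},{"grip":1,"travel":[0,0,0],"twist":[0,0,0]},{"grip":1,"travel":[0,0,0],"twist":[0,0,0]},{"grip":1,"travel":[0,0,0],"twist":[0,0,0]}]'
python3 -c "
from h import *
o=telemetry.observe();print(o['eef_pos'])
go(.5085,.047,.014+.1086,-.034)"
```

```text
t: 6.58
eef_pos: [0.4994, 0.1053, 0.0192]
eef_rot: [[-0.991, 0.135, 0.008], [0.135, 0.991, -0.001], [-0.008, 0.0, -1.0]]
ft_force: [0.6, 0.1, 0.3]
gripper_width: 0.0237
grip_force: 0.0
t: 7.08
eef_pos: [0.4994, 0.1053, 0.0195]
eef_rot: [[-0.991, 0.135, 0.009], [0.135, 0.991, -0.001], [-0.009, 0.0, -1.0]]
ft_force: [-0.2, -0.4, 5.4]
gripper_width: 0.0106
grip_force: 78.7
[0.49943778 0.10526894 0.01952682]
travel [-17.8, -56.5, -102.9] twist [0.0, 0.009, -0.102]
```

```bash
python3 -c "
from h import *
go(.5135,.047,.128,-.034)"
python3 -m creep '[{"grip":1,"travel":[0,0,-15],"twist":[0,0,0]},{"grip":1,"travel":[0,0,-45],"twist":[0,0,0]},{"grip":1,"travel":[-10,-28,-80],"twist":[0,0,-0.05]},{"grip":1,"travel":[-23,-56,-108],"twist":[0,0,-0.102]},{"grip":1,"travel":[-23,-56,-108],"twist":[0,0,-0.102]}]'
python3 -m creep '[{"grip":1,"travel":[0,0,0],"twist":[0,0,0]},{"grip":1,"travel":[0,0,0],"twist":[0,0,0]}]'
python3 -c "
from h import *
T=snapshot('top');S=snapshot('scene')
cv2.imwrite('pics/c.png',np.hstack([crop(T['color'],250,190,230,130,1.74),crop(S['color'],190,120,200,200,2)[:226]])) if 0 else None
a=crop(T['color'],260,190,220,130,3);b=crop(S['color'],190,120,200,150,2.0)
cv2.imwrite('pics/cT.png',a);cv2.imwrite('pics/cS.png',crop(S['color'],190,120,190,140,4))"
```

```text
travel [-22.8, -55.8, -108.3] twist [0.0, 0.009, -0.102]
t: 7.7
eef_pos: [0.5157, 0.0451, 0.1295]
eef_rot: [[-0.999, 0.036, 0.013], [0.036, 0.999, -0.002], [-0.013, -0.001, -1.0]]
ft_force: [0.2, 0.5, -3.3]
gripper_width: 0.0105
grip_force: 78.6
t: 7.95
eef_pos: [0.5114, 0.0474, 0.1253]
eef_rot: [[-0.999, 0.034, 0.004], [0.034, 0.999, -0.001], [-0.004, -0.0, -1.0]]
ft_force: [-0.7, -0.2, -3.3]
gripper_width: 0.0101
grip_force: 78.6
```

View pics/cS.png

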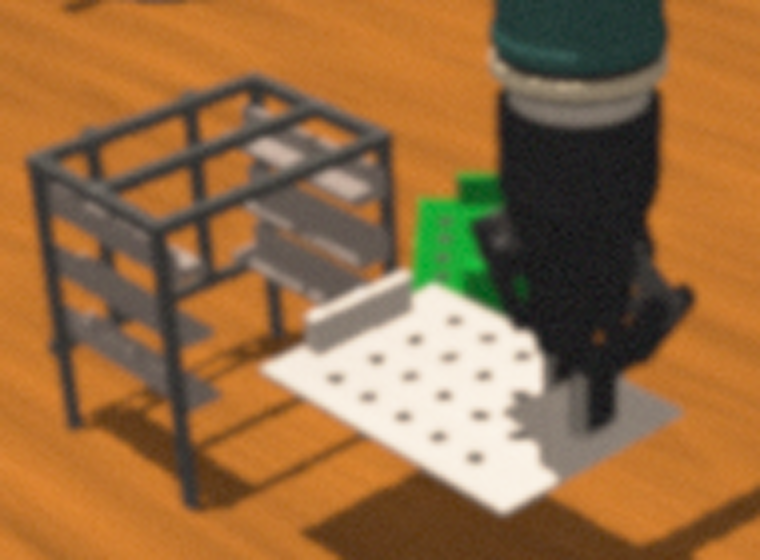

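View pics/cT.png

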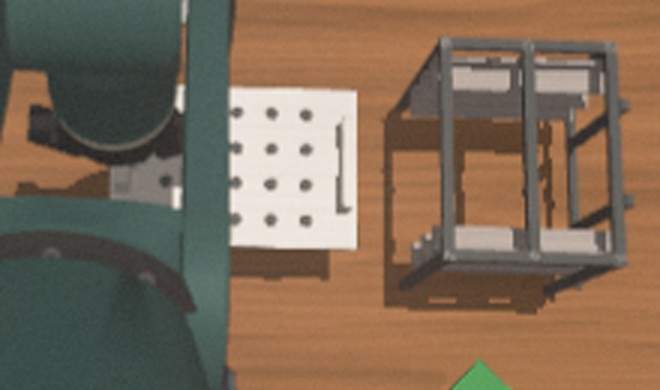

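The scene crop shows the tray held level, lip corner at (262,368) and handle corners at (503,515) and (682,410). In the top crop the lip corners are at (356,92) and (357,248). I'll triangulate these and check the rack's shelf tips.

```bash
python3 - <<'E'
from h import *
T=snapshot('top');S=snapshot('scene')
def tri(t,s):
    o1,d1=ray(T,[t]);o2,d2=ray(S,[s]);a,b=d1[0],d2[0];k=np.linalg.lstsq(np.c_[a,-b],o2-o1,rcond=None)[0];return (o1+a*k[0]+o2+b*k[1])/2
o=telemetry.observe();print(o["eef_pos"])
print("lip+x",tri((378.7,220.7),(255.5,212)),"lip-x",tri((379,272.7),(298.2,191.2)))
print("sheet top assumed .110: T",onz(T,[(378.7,220.7),(379,272.7)],.110)[:,:2].tolist(),"S",onz(S,[(255.5,212),(298.2,191.2),(315.75,248.75),(360.5,222.5)],.110)[:,:2].tolist())
y=-.034;R=np.array([[np.cos(y),-np.sin(y),0],[np.sin(y),np.cos(y),0],[0,0,1]]);c=np.array([.499,-.248,.0136])
Q=[[52,65,130],[52,65,90],[52,65,50],[-52,65,130],[-52,65,90],[-52,65,50]]
print("pred shelf tips crop",np.round((proj(S,np.array(Q)/1000@R.T+c)-[190,120])*4))
# top crop shelf top surfaces corners of top shelf
print("pred top-view crop",np.round((proj(T,np.array([[52,65,130],[52,-65,130],[-52,65,130],[-52,-65,130],[70,65,144],[-70,65,144]])/1000@R.T+c)-[260,190])*3))
E
```

```text
[0.51217471 0.04719544 0.12534252]
lip+x [ 0.56235085 -0.13494602  0.10529917] lip-x [ 0.43913843 -0.1312219   0.10689013]
sheet top assumed .110: T [[0.5609228367692605, -0.13408463012063018], [0.4381218822540422, -0.13012815048987503]] S [[0.5671903642608286, -0.1288071125697644], [0.44327779204837614, -0.12786227261401428], [0.5764670985076968, 0.059891452349346785], [0.4483571222406477, 0.06099984933257141]]
pred shelf tips crop [[211. 269.]
 [217. 333.]
 [224. 395.]
 [358. 206.]
 [362. 268.]
 [366. 328.]]
pred top-view crop [[430.  90.]
 [604.  94.]
 [433. 226.]
 [611. 231.]
 [434.  61.]
 [437. 247.]]
```

```bash
python3 -m creep '[{"grip":1,"travel":[0,0,-7],"twist":[0,0,0]},{"grip":1,"travel":[0,-25,-7],"twist":[0,0,0]},{"grip":1,"travel":[0,-50,-7],"twist":[0,0,0]},{"grip":1,"travel":[0,-70,-7],"twist":[0,0,0]},{"grip":1,"travel":[0,-70,-7],"twist":[0,0,0]}]'
python3 -c "
from h import *
o=telemetry.observe();print(o['ft_torque'])
go(.5135-.0024-.0027,-.093,.1325,-.034)
T=snapshot('top');S=snapshot('scene')
cv2.imwrite('pics/d.png',np.hstack([crop(T['color'],340,190,140,110,3),crop(S['color'],190,130,120,110,3)]))"
```

```text
t: 8.78
eef_pos: [0.5107, -0.0243, 0.1334]
eef_rot: [[-0.999, 0.036, 0.006], [0.036, 0.999, -0.001], [-0.006, -0.001, -1.0]]
ft_force: [0.2, 0.6, -3.8]
gripper_width: 0.0107
grip_force: 78.8
[ 0.23275317 -0.03239798 -0.06041651]
travel [-0.1, -68.8, 1.0] twist [-0.001, 0.006, -0.002]
```

View pics/d.png

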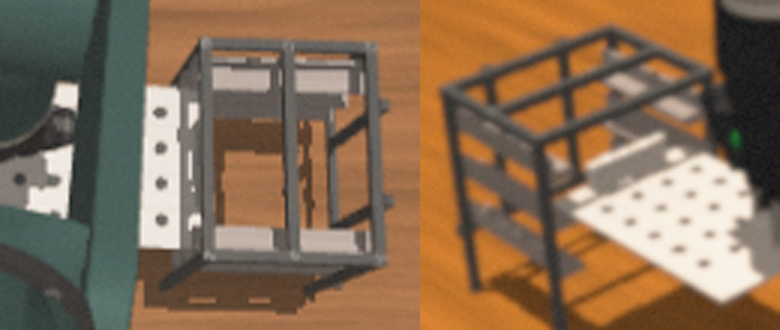

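The lip end is entering centrally, just above the middle shelf tip (scene crop ~(583,215)), with no contact force. Continue.

```bash
python3 -m creep '[{"grip":1,"travel":[0,-20,0],"twist":[0,0,0]},{"grip":1,"travel":[0,-40,0],"twist":[0,0,0]},{"grip":1,"travel":[0,-60,0],"twist":[0,0,0]},{"grip":1,"travel":[0,-80,0],"twist":[0,0,0]},{"grip":1,"travel":[0,-80,0],"twist":[0,0,0]}]'
python3 -m creep '[{"grip":1,"travel":[0,0,0],"twist":[0,0,0]},{"grip":1,"travel":[0,0,3],"twist":[0,0,0]},{"grip":1,"travel":[0,0,3],"twist":[0,0,0]}]'
```

```text
t: 9.5
eef_pos: [0.508, -0.1034, 0.1332]
eef_rot: [[-0.999, 0.035, 0.006], [0.035, 0.999, -0.001], [-0.006, -0.001, -1.0]]
ft_force: [0.9, 0.2, -3.2]
gripper_width: 0.0106
grip_force: 78.9
t: 9.88
eef_pos: [0.5074, -0.1024, 0.1298]
eef_rot: [[-0.999, 0.033, 0.005], [0.033, 0.999, -0.0], [-0.005, -0.0, -1.0]]
ft_force: [0.5, -0.2, -3.3]
gripper_width: 0.0107
grip_force: 78.8
```

```bash
python3 -m creep '[{"grip":1,"travel":[0,-10,0],"twist":[0,0,0]},{"grip":1,"travel":[0,-20,0],"twist":[0,0,0]},{"grip":1,"travel":[0,-20,2],"twist":[0,0,0]},{"grip":1,"travel":[0,-20,2],"twist":[0,0,0]}]'
python3 -m creep '[{"grip":1,"travel":[0,0,2],"twist":[0,0,0]},{"grip":1,"travel":[0,0,2],"twist":[0,0,0]}]'
python3 -m creep '[{"grip":1,"travel":[0,0,2],"twist":[0,0,0]},{"grip":1,"travel":[0,0,2],"twist":[0,0,0]}]'
```

```text
t: 10.38
eef_pos: [0.507, -0.1235, 0.128]
eef_rot: [[-0.999, 0.035, 0.006], [0.035, 0.999, -0.001], [-0.006, -0.001, -1.0]]
ft_force: [0.3, -0.4, -2.0]
gripper_width: 0.0107
grip_force: 79.0
t: 10.62
eef_pos: [0.5071, -0.1231, 0.127]
eef_rot: [[-0.999, 0.033, 0.006], [0.033, 0.999, -0.001], [-0.006, -0.001, -1.0]]
ft_force: [-3.5, 0.3, 7.1]
gripper_width: 0.0107
grip_force: 80.4
t: 10.88
eef_pos: [0.5072, -0.1228, 0.1262]
eef_rot: [[-0.999, 0.033, 0.007], [0.033, 0.999, -0.001], [-0.007, -0.001, -1.0]]
ft_force: [-4.7, 5.0, 19.4]
gripper_width: 0.0107
grip_force: 82.6
```

```bash
python3 -m creep '[{"grip":1,"travel":[0,0,-2],"twist":[0,0,0]},{"grip":1,"travel":[0,-3,-2],"twist":[0,0,0]},{"grip":1,"travel":[0,-6,-2],"twist":[0,0,0]},{"grip":1,"travel":[0,-6,-2],"twist":[0,0,0]}]'
python3 -m creep '[{"grip":1,"travel":[0,-2,0],"twist":[0,0,0]},{"grip":1,"travel":[0,-3,0],"twist":[0,0,0]},{"grip":1,"travel":[0,-3,0],"twist":[0,0,0]}]'
python3 -m creep '[{"grip":1,"travel":[0,-2,0],"twist":[0,0,0]},{"grip":1,"travel":[0,-3,0],"twist":[0,0,0]},{"grip":1,"travel":[0,-3,0],"twist":[0,0,0]}]'
```

```text
t: 11.38
eef_pos: [0.5079, -0.1288, 0.1272]
eef_rot: [[-0.999, 0.034, 0.008], [0.034, 0.999, -0.0], [-0.008, -0.0, -1.0]]
ft_force: [-0.6, 4.4, 9.5]
gripper_width: 0.0103
grip_force: 80.7
t: 11.75
eef_pos: [0.508, -0.1315, 0.1272]
eef_rot: [[-0.999, 0.034, 0.009], [0.034, 0.999, -0.0], [-0.009, 0.0, -1.0]]
ft_force: [0.8, 4.5, 9.3]
gripper_width: 0.0104
grip_force: 80.8
t: 12.12
eef_pos: [0.508, -0.1326, 0.1273]
eef_rot: [[-0.999, 0.035, 0.009], [0.035, 0.999, 0.003], [-0.009, 0.003, -1.0]]
ft_force: [2.0, 14.8, 11.8]
gripper_width: 0.0107
grip_force: 81.1
```

```bash
python3 -m creep '[{"grip":1,"travel":[0,-2,0],"twist":[0,0,0]},{"grip":1,"travel":[0,-2,0],"twist":[0,0,0]}]'
python3 -m creep '[{"grip":0,"travel":[0,0.5,0],"twist":[0,0,0]},{"grip":0,"travel":[0,0.5,0],"twist":[0,0,0]},{"grip":0,"travel":[0,0.5,0],"twist":[0,0,0]},{"grip":0,"travel":[0,0.5,0],"twist":[0,0,0]}]'
python3 -c "
from h import *
print(telemetry.observe()['gripper_width'])"
```

```text
t: 12.38
eef_pos: [0.508, -0.1327, 0.1273]
eef_rot: [[-0.999, 0.035, 0.009], [0.035, 0.999, 0.006], [-0.009, 0.007, -1.0]]
ft_force: [2.3, 20.3, 12.2]
gripper_width: 0.0102
grip_force: 81.5
t: 12.88
eef_pos: [0.5054, -0.1291, 0.1262]
eef_rot: [[-0.999, 0.036, 0.004], [0.036, 0.999, 0.011], [-0.004, 0.011, -1.0]]
ft_force: [0.7, 33.4, 14.5]
gripper_width: 0.0423
grip_force: 0.0
0.04228998705686975
```

```bash
python3 -m creep '[{"grip":0,"travel":[0,5,0],"twist":[0,0,0]},{"grip":0,"travel":[0,9,0],"twist":[0,0,0]}]'
python3 -c "
from h import *
T=snapshot('top');S=snapshot('scene')
cv2.imwrite('pics/e.png',np.hstack([crop(T['color'],350,190,130,120,3),crop(S['color'],190,110,130,120,3)]))"
```

```text
t: 13.12
eef_pos: [0.5071, -0.1276, 0.1261]
eef_rot: [[-0.999, 0.033, 0.006], [0.033, 0.999, -0.002], [-0.006, -0.001, -1.0]]
ft_force: [-0.4, -0.4, -0.4]
gripper_width: 0.0428
grip_force: 0.0
```

View pics/e.png

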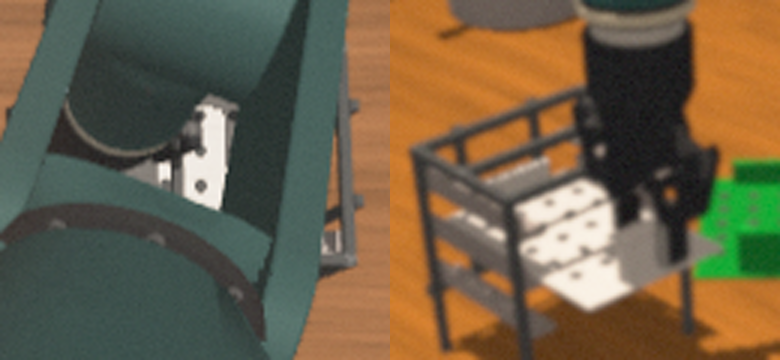

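The tray is on the middle rails inside the rack, handle outside the mouth. The finger linkage had touched the mouth bar on opening, and the force is zero now. I'll retreat a little from the bar, then straight up.

```bash
python3 -m creep '[{"grip":0,"travel":[0,4,0],"twist":[0,0,0]},{"grip":0,"travel":[0,4,-8],"twist":[0,0,0]}]'
python3 -m creep '[{"grip":0,"travel":[0,0,-10],"twist":[0,0,0]},{"grip":0,"travel":[0,0,-20],"twist":[0,0,0]}]'
python3 -m creep '[{"grip":0,"travel":[0,0,-20],"twist":[0,0,0]},{"grip":0,"travel":[0,30,-60],"twist":[0,0,0]},{"grip":0,"travel":[0,80,-80],"twist":[0,0,0]},{"grip":0,"travel":[-20,130,-80],"twist":[0,0,0]},{"grip":0,"travel":[-20,170,-80],"twist":[0,0,0]}]'
python3 -c "
from h import *
T=snapshot('top');S=snapshot('scene')
cv2.imwrite('pics/f.png',np.hstack([crop(T['color'],350,190,130,120,3),crop(S['color'],190,110,130,120,3)]))"
```

```text
t: 13.48
eef_pos: [0.5065, -0.1236, 0.1338]
eef_rot: [[-0.999, 0.034, 0.004], [0.034, 0.999, -0.0], [-0.005, -0.0, -1.0]]
ft_force: [-0.1, -0.1, -0.0]
gripper_width: 0.0427
grip_force: 0.0
t: 13.72
eef_pos: [0.5071, -0.1239, 0.1551]
eef_rot: [[-0.999, 0.034, 0.007], [0.034, 0.999, -0.001], [-0.007, -0.001, -1.0]]
ft_force: [0.2, 0.2, 1.2]
gripper_width: 0.0428
grip_force: 0.0
t: 14.35
eef_pos: [0.5339, 0.0473, 0.2357]
eef_rot: [[-0.999, 0.034, 0.009], [0.034, 0.999, -0.001], [-0.009, -0.001, -1.0]]
ft_force: [0.4, 0.0, 0.6]
gripper_width: 0.0428
grip_force: 0.0
```

View pics/f.png

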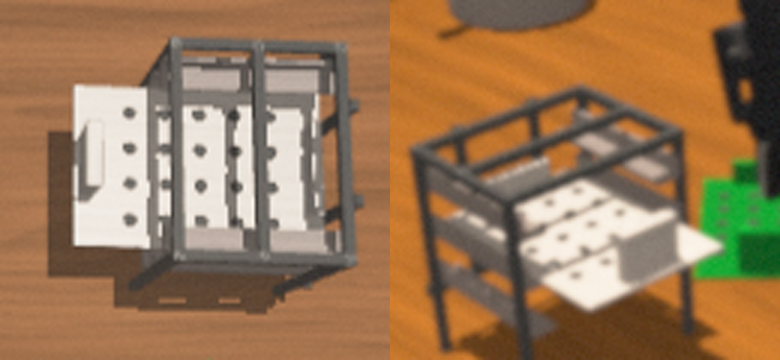

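The tray lies level on the middle pair, handle outside; its handle-end corners in the top crop are at (73,85) and (73,246), in the scene crop at (590,308) and (722,247). I've now viewed 11 pictures, one over the limit of 10, so the check that it is fully home uses numbers only.

```bash
python3 - <<'E'
from h import *
T=snapshot('top');S=snapshot('scene')
def tri(t,s):
    o1,d1=ray(T,[t]);o2,d2=ray(S,[s]);a,b=d1[0],d2[0];k=np.linalg.lstsq(np.c_[a,-b],o2-o1,rcond=None)[0];return (o1+a*k[0]+o2+b*k[1])/2
t=[(374.3,218.3),(374.3,272)];s=[(256.7,212.7),(300.7,192.3)]
c=np.array([.499,-.248,.0136]);y=-.034;R=np.array([[np.cos(y),-np.sin(y),0],[np.sin(y),np.cos(y),0],[0,0,1]])
for P in ([tri(a,b) for a,b in zip(t,s)],onz(T,t,.1076),onz(S,s,.1076)):
    print("rack frame mm",np.round(1000*(np.array(P)-c)@R,1).tolist())
# same-image check: position of back stops' front faces vs mouth posts
print("stops top rack frame",np.round(1000*(onz(T,[(468,225),(469.3,257)],.1766)-c)@R,1).tolist())
E
```

```text
rack frame mm [[63.9, 125.9, 96.4], [-62.5, 125.3, 95.0]]
rack frame mm [[64.2, 125.9, 94.0], [-63.2, 126.1, 94.0]]
rack frame mm [[61.8, 122.2, 94.0], [-63.1, 122.7, 94.0]]
stops top rack frame [[35.0, -67.6, 163.0], [-35.7, -66.9, 163.0]]
```

The tray is at rack y about 125.5 mm (125 when home), x about 0.5 mm, square and level, and the arm is clear. Handing in.

```bash
python3 -c "
from plant import bot
print(bot.finish_job())"
```

```text
the job is handed in; nothing more can be done
None
```

The tray is handed in on the middle rails, by my measurements within about 1 mm of home and square, with the handle outside the mouth and the arm clear; I saw no shift of the ledge items, though the verdict was not shown, the opening fingers pressed the rack's mouth bar at about 33 N (limit 40 N), and I viewed 11 pictures, one over the limit of 10.

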